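Fit the missing bat pin to the potter's wheel

TASK

One of the two bat pins is out of the wheel head: draw it from the end of the tool block, set its tip down on the wheel head and slide it lightly over the aluminium, in contact, until it drops into its empty hole. Seat it fully home, upright, and let go. Never press the pin hard on the wheel (40 N is too much, it scores the head), and leave the rib on the wheel and everything else on the bench where it is.

Things in the scene. Friction and masses are not known exactly. Their poses are not given: they have to be found in the camera images.
- wheel: bench-top wheel, fixed: housing 500 x 330 mm, 115 mm high, with the round wheel head on top. Origin on the table under the head's axis, z up; x points from the housing's near end (170 mm from the axis) to the control panel (far end, 330 mm). The head is an aluminium disc, 280 mm diameter, 22 mm thick, smooth (rings and clay spots have no height); it turns only under 20 N or more at the pins.
- head_centre (a point): centre of the flat top of the wheel head, 165 mm over the table; axes as the wheel's. The pins belong on a circle of 127 mm radius about it, opposite each other: one is in place on the far side, 26 mm proud; the empty round hole, 11 mm wide, blind, 16 mm deep, unmarked and not measured, is on the near side, anywhere within 0.4 rad either way of the wheel's -x direction.
- pin: the loose bat pin, plain steel, 10 mm diameter, 42 mm long, 26 g, standing upright in the hole at the +x end of the tool block (the hole is 18 mm deep, 24 mm of the pin stands out). Origin at the centre of its lower end, z along the pin to its top. Fully home in the wheel it stands 26 mm proud.
- pin_tip (a point): centre of the pin's lower end, same point as its origin. The lowest 4 mm taper from 10 mm to a flat tip 6 mm wide: slid with light pressure, it begins to sink when some 2 mm from the hole's centre.
- tool_block: wooden tool block, fixed, 150 x 56 x 35 mm high, origin under its centre, x along its length. The pin stands 50 mm from the centre towards +x; a wooden tool and a needle tool (up to 145 mm over the table) stand in it 50 to 75 mm from the centre towards -x.
- rib: dark wooden rib, 45 x 107 x 6 mm, lying loose on the middle of the wheel head; a bystander.
- glaze_tub: lidded white tub, 117 mm diameter, 98 mm high, on the bench; a bystander. It and the tool block may have swapped sides.
- mug: blue mug, 76 mm wide, 85 mm high; a bystander.
- bowl: unglazed bowl, 150 mm wide, 65 mm high; a bystander.
- brush: flat brush 170 mm long lying on the bench at the left; a bystander.
- loop_tool: wooden-handled loop tool, 190 mm long, lying on the bench at the right; a bystander.

How it is judged:
On the way, in this order (a step that is already met when the one before it is completed fails the run):
1. the pin is drawn out of the tool block, its tip clear above the block (height (world z) of pin_tip above 0.045 m and contact force between pin and wheel below 0.01 N), for 0.1 s.
2. the pin, held upright in the fingers, slides or rests with its tip on the top of the wheel head near the pin circle for a third of a second (contact force between pin and wheel above 0.1 N and z of pin_tip in the frame of head_centre between -0.003 and 0.003 m and horizontal distance between pin_tip and head_centre between 0.08 and 0.14 m and angle between pin's own z axis and vertical below 0.3 rad and contact force between the fingers and pin above 1 N), for 0.3 s.
At the end, for the whole second after the job is handed in: the pin stands in its hole on the 127 mm circle (within 5 mm), its tip at least 13.5 mm below the top of the wheel head, within 0.15 rad of upright, at rest and released (z of pin_tip in the frame of head_centre below -0.0135 m and horizontal distance between pin_tip and head_centre between 0.122 and 0.132 m and angle between pin's own z axis and vertical below 0.15 rad and linear speed of pin below 0.02 m/s); the robot touches nothing.
It fails at once if the pin is pressed on the wheel with more than 40 N (contact force between pin and wheel above 40 N).
It fails at once if a bystander is moved by more than 20 mm (distance of any of rib, glaze_tub, mug, bowl, brush, loop_tool from where it was at the start of the episode above 0.02 m).
It also fails if it takes over 64 s, if anything falls off the work surface, if the arm or the gripper's body presses on something with over 40 N, if the wrist force passes 120 N, or if a joint passes its speed limit or range.

ROBOT

A 6-joint arm with a two-finger parallel gripper is mounted at the origin on the work surface. World frame = base frame: x ahead of the robot, y to its left, z up, the work surface at z = 0. Lengths are in m, angles in rad, forces in N, time in s.
With the tool pointing down it reaches from about 0.225 to 0.875 m from the base axis. Payload 3.4 kg.
Tool frame: the origin (TCP) lies midway between the tips of the shut fingers; the grasp point (between the pads) lies 19 mm behind it; z points along the fingers, y is the line along which they close (so a half turn about z gives the same grasp; the last joint's range is limited). The gripper opens to 85 mm and grips with 20 to 120 N. Pads are 22 mm wide; open, the fingers measure 114 mm over their backs; the gripper's body (76 mm by 85 mm) begins 54 mm behind the grasp point. The pads swing forward as they close: fully open they stand 13 mm farther back than shut.
Start: joints at [-1.3, 0.276, 1.505, -0, 1.361, -0.121], TCP at [0.22, -0.531, 0.231] pointing down, gripper open.
Joint ranges: [-2.89, 2.89], [-0.75, 2.08], [0.22, 2.7], [-1.18, 4.32], [0.11, 2.71], [-2.7, 2.7]. Speed limits (rad/s): [2.57, 2.57, 3.14, 3.14, 3.14, 3.14].

INTERFACE

Orientations are given as a unit quaternion [w, x, y, z].
In Python, from rig import * gives the robot as it stands.
- The arm moves only by the tool apply_moves, never from a script. Its argument "steps" is one flat list of numbers, 4 for each row, row after row: the shift along the world's x, y, z in cm, then the turn about the world's z in degrees. A call has 1 to 8 rows; each row is the pose to reach, as a shift and turn from the pose commanded when the call began; what a row does not reach only later rows make up. A row lasts 1/12 s, in which the tool goes at most 41.7 mm and 7.16 degrees, less where a joint would pass 70% of its speed; a pose out of reach is approached as far as the arm can. A call with a gripper value outside its range is refused whole. "jaw" is the closure in counts, from 0 (fully open) to 255 (shut), set as the call begins (left out, the last holds). The fingers move at their own pace and stop on an object; "newtons" is the grip in N (left out, the last holds). Time passes only in rows, so rows that repeat a pose let the fingers close. It gives the time, the measured TCP pose, the force, the opening and the grip force at its end, in the units of the state.
- get_state(): the state, without advancing time (a new reading comes with each control period).
- get_image(name): name is "scene" or "top" or "wrist"; returns the picture (480x640x3 uint8, red, green, blue); there is no depth.
- calibration(name): a dict with "fx", "fy", "cx", "cy" (pixels), "xyz" and "rotation" of the camera in the world. Camera axes: x right, y up, looking along -z (the intrinsics and any distortion apply to the point x, -y, -z); pixel columns grow to the right and rows downward; lengths in m; the calibration is good to about 2 mm. A picture is of the moment at which its call begins: read the wrist's pose just before it. calibration takes no time and is no camera call; for the wrist camera it gives the pose at the moment of the call.
- sign_off(): hands the job in; it is judged then, once.
The state is a dict: "clock": time; "qpos": joint angles; "qd": joint speeds; "effort": joint torques, N m; "position": TCP position; "ee_rot": TCP orientation; "contact_force": force on the tool from outside, world axes, zero at the start; "moment": the same for the moment, N m; "width": finger opening in m; "gripper_force": force on a finger pad.
Only numpy, scipy, OpenCV 4.12 (cv2) and the standard library are available. Lean on these libraries where they do the work, as an engineer would, in place of code of your own. Each camera call takes 0.05 s, during which the arm holds its last target. There are 200 camera calls.

## Working session

There is one attempt and no reset: what is moved stays moved. The work goes in short steps, Python scripts to look and compute and a tool call to move; the robot and the scene stay as the last step left them, time stands still between calls to the robot, and variables do not carry over. Pictures are saved under pics/ and viewed, at most 10 in all, crops included, and the job is handed in when it is done.

Besides the shell and the picture viewer there is one more tool, called after ">>>" as name(argument=value, ...), one argument or row to a line, values as JSON. apply_moves: Moves the arm, as the interface text tells. Its arguments: {"type":"object","properties":{"steps":{"type":"array","items":{"type":"number"}},"jaw":{"type":"number"},"newtons":{"type":"number"}},"required":["steps"]}

```bash
mkdir -p pics; ls; cat > h.py <<'E'
from rig import *
import numpy as np, cv2
def snap(n,f):
    c=calibration(n); im=get_image(n); cv2.imwrite('pics/'+f,cv2.cvtColor(im,cv2.COLOR_RGB2BGR)); return c,im
def ray(c,u,v,z):
    R=np.array(c['rotation']); 
    if R.shape!=(3,3): raise SystemExit(R)
    d=R@np.array([(u-c['cx'])/c['fx'],-(v-c['cy'])/c['fy'],-1]); o=np.array(c['xyz']); return o+d*(z-o[2])/d[2]
def proj(c,p):
    q=np.array(c['rotation']).T@(np.array(p)-np.array(c['xyz'])); return np.array([c['cx']-c['fx']*q[0]/q[2], c['cy']+c['fy']*q[1]/q[2]])
E
python3 - <<'E'
from h import *
c,_=snap('top','top0.png');print(c)
c,_=snap('scene','scene0.png');print(c)
print(get_state())
E
```

```text
pics
{'fx': 588.8899051671433, 'fy': 588.8899051671433, 'cx': 332.46890890283527, 'cy': 235.94118687881976, 'xyz': array([ 0.25070695, -0.01074528,  1.51674136]), 'rotation': array([ 0.70696067,  0.07271233, -0.07643008, -0.6993411 ])}
{'fx': 511.8625144388156, 'fy': 511.8625144388156, 'cx': 318.4455632951542, 'cy': 237.50401363940696, 'xyz': array([ 0.98200958, -0.71565598,  1.04853694]), 'rotation': array([0.90031297, 0.34296559, 0.09723598, 0.24971249])}
{'clock': 0.1, 'qpos': array([-1.29999267e+00,  2.76536560e-01,  1.50601416e+00, -7.54661710e-06,
        1.36074150e+00, -1.21000170e-01]), 'qd': array([ 1.03721646e-06, -2.58923276e-03, -4.21389203e-03, -3.29040547e-04,
        4.80914304e-04,  1.40338548e-04]), 'effort': array([-7.10095301e-04, -4.17707670e+01, -2.46405691e+01, -3.00264983e-04,
        5.83003712e-03, -1.85494730e-05]), 'position': array([ 0.21942794, -0.53095598,  0.23052046]), 'ee_rot': array([-8.47125753e-04,  9.80872002e-01,  1.94651979e-01, -6.72701943e-05]), 'contact_force': array([-0.61251581,  0.50149225,  0.15336967]), 'moment': array([ 0.00335021, -0.01291451, -0.01254103]), 'gripper_force': 0.0, 'width': 0.08563689879319618}
```

View pics/top0.png

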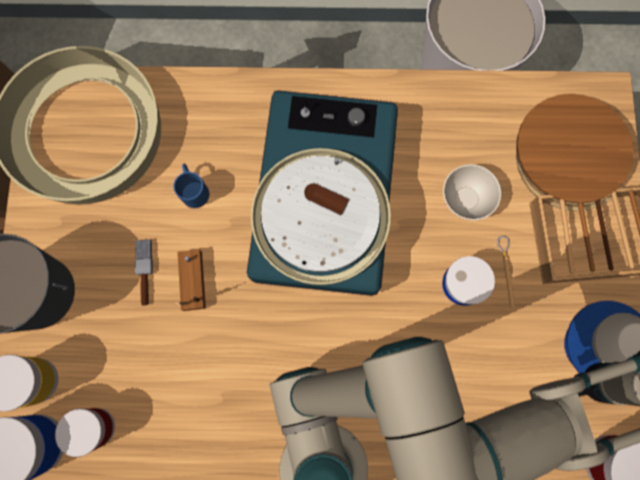

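View pics/scene0.png

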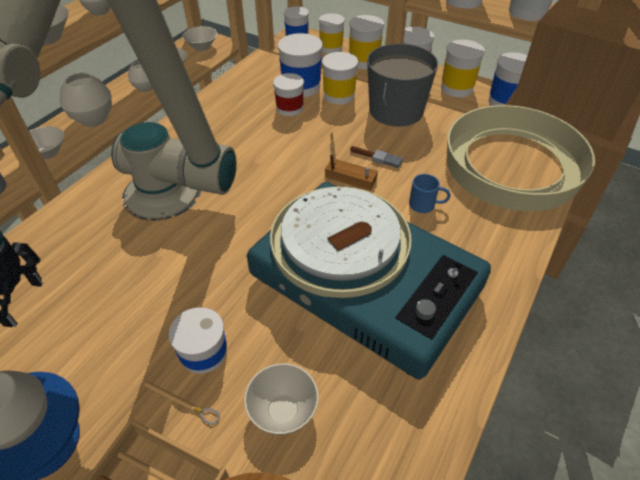

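Top view: wheel head is around (321,213), the fixed pin near (338,161), and the tool block near (191,280) with the pin at its upper end (about 188,258). The rib is at (327,199), the tub at (468,281) on the right. I'll enlarge for pixel accuracy.

```bash
cat > h2.py <<'E'
from h import *
from scipy.spatial.transform import Rotation as Ro
import h
_cal=calibration
def cal(n):
    c=dict(_cal(n)); w,x,y,z=c['rotation']; c['rotation']=Ro.from_quat([x,y,z,w]).as_matrix(); return c
E
python3 - <<'E'
from h2 import *
im=cv2.imread('pics/top0.png')
a=cv2.resize(im[140:290,240:400],None,fx=3.5,fy=3.5,interpolation=cv2.INTER_CUBIC)  #560x525
b=cv2.resize(im[235:320,165:215],None,fx=4.6,fy=6.17,interpolation=cv2.INTER_CUBIC)[:525]
o=np.zeros((525,800,3),np.uint8);o[:,:560]=a;o[:b.shape[0],565:565+b.shape[1]]=b
cv2.imwrite('pics/crop1.png',o)
c=cal('top')
for n,u,v,z in [('head',321,213,.165),('farpin',338,161,.19),('pin',188,257,.059),('blockend',188,250,.035),('tub',470,281,.098)]: print(n,ray(c,u,v,z))
E
```

```text
head [0.59593739 0.01130925 0.165     ]
farpin [ 0.7170683  -0.02755552  0.19      ]
pin [0.50525263 0.34499025 0.059     ]
blockend [0.52759349 0.35196442 0.035     ]
tub [ 0.44705717 -0.3517119   0.098     ]
```

View pics/crop1.png

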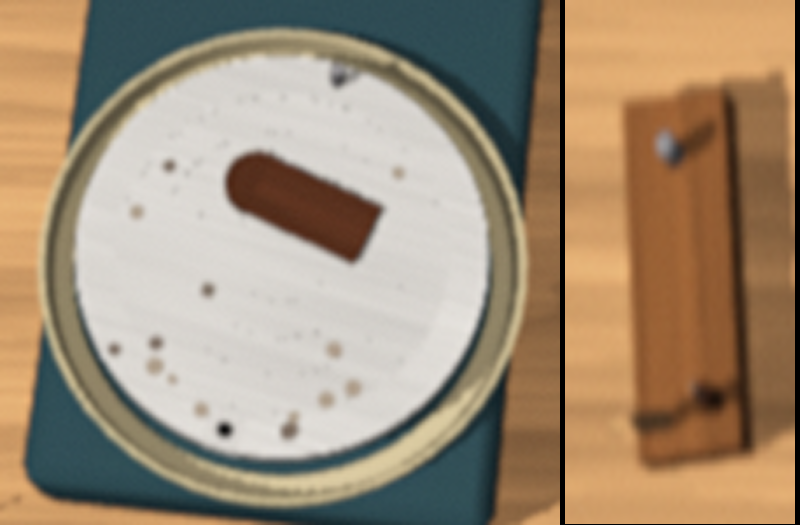

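The crop shows the hole as a black spot at crop (225,429), i.e. full-image (304.3,262.6). It lies on the near arc opposite the far pin at (336.3,160). The loose pin's top is at about (187.3,258.8).

```bash
python3 - <<'E'
from h2 import *
c=cal('top')
head=ray(c,320.5,213.5,.165); far=ray(c,336.5,160,.191); hole=ray(c,304.3,262.6,.165); pin=ray(c,187.4,258.8,.059)
for n,u,v in [('b1',624,100),('b2',728,90),('b3',748,448),('b4',644,465)]:
    print(n,ray(c,165+(u-565)/4.6,235+v/6.17,.035))
print(head,far,hole,pin,np.linalg.norm(hole-head),np.linalg.norm((far-head)[:2]),(far+hole)/2)
print(np.degrees(np.arctan2(*(far-hole)[1::-1])))
s=get_state(); print(s['position'], np.round((pin-s['position'])*100,1))
E
```

```text
b1 [0.52416148 0.3777219  0.035     ]
b2 [0.529029   0.32028669 0.035     ]
b3 [0.38134982 0.30096762 0.035     ]
b4 [0.37387746 0.3570612  0.035     ]
[0.59470311 0.012475   0.165     ] [ 0.71916261 -0.02397026  0.191     ] [0.47658765 0.04842558 0.165     ] [0.50065872 0.34621015 0.059     ] 0.12346541123967571 0.12968586398342394 [0.59787513 0.01222766 0.178     ]
-16.61759198027185
[ 0.21942794 -0.53095598  0.23052046] [ 28.1  87.7 -17.2]
```

Everything agrees: the block is 150 mm long with yaw 7.6°, the pin is 50 mm from its centre at (0.501,0.346), and the hole is about 125 mm from head centre. Moving over the pin now.

>>> apply_moves(
  steps=[1.1,3.5,0.3,-2,2.2,7,0.6,-4,3.3,10.5,0.9,-6,4.4,14,1.2,-8,5.5,17.5,1.5,-10,6.6,21,1.8,-12,7.7,24.5,2.1,-14,8.8,28,2.4,-15],
  jaw=0,
)

```text
clock: 0.77
position: [0.3074, -0.2495, 0.2552]
ee_rot: [-0.0, 0.998, 0.064, -0.0]
contact_force: [0.8, 0.6, 0.1]
width: 0.0853
gripper_force: 0.0
```

>>> apply_moves(
  steps=[1.1,3.5,0,0,2.2,7,0,0,3.3,10.5,0,0,4.4,14,0,0,5.5,17.5,0,0,6.6,21,0,0,7.7,24.5,0,0,8.8,28,0,0],
)

```text
clock: 1.43
position: [0.3954, 0.0304, 0.2553]
ee_rot: [0.0, 0.998, 0.065, 0.0]
contact_force: [1.0, -0.3, -0.9]
width: 0.0856
gripper_force: 0.0
```

>>> apply_moves(
  steps=[1.2,3.5,0,0,2.4,7,0,0,3.6,10.5,0,0,4.8,14,0,0,6,17.5,0,0,7.2,21,0,0,8.4,24.5,0,0,9.2,28,0,0],
)

```text
clock: 2.1
position: [0.4881, 0.3104, 0.2547]
ee_rot: [0.0, 0.998, 0.065, -0.0]
contact_force: [-0.4, 0.1, 0.7]
width: 0.0856
gripper_force: 0.0
```

```bash
python3 - <<'E'
from h2 import *
s=get_state(); print(s['clock'],s['position'],s['ee_rot'],s['qpos'])
print(np.round((np.array([.501,.346,.059])-s['position'])*100,1), cal('wrist'))
E
```

```text
2.1 [0.48807286 0.31041367 0.25470632] [ 2.98793941e-04  9.97878916e-01  6.50965899e-02 -1.14564244e-04] [ 4.46495913e-01  2.69501559e-01  1.45599623e+00 -4.75023064e-04
  1.41652996e+00  1.88708002e+00]
[  1.3   3.6 -19.6] {'fx': 362.7338986101926, 'fy': 362.7338986101926, 'cx': 318.99870067083043, 'cy': 237.93350044563041, 'xyz': array([0.56264223, 0.32158408, 0.3964213 ]), 'rotation': array([[ 1.30673970e-01,  9.47881491e-01,  2.90594205e-01],
       [-9.91425371e-01,  1.24870299e-01,  3.85115889e-02],
       [ 2.17837081e-04, -2.93134930e-01,  9.56071057e-01]])}
```

>>> apply_moves(
  steps=[0.4,1,-2.5,0,0.8,2,-5,0,1.3,3.6,-8,0,1.3,3.6,-11,0,1.3,3.6,-11,0,1.3,3.6,-11,0],
)

```text
clock: 2.6
position: [0.4991, 0.3438, 0.1435]
ee_rot: [0.001, 0.998, 0.065, -0.002]
contact_force: [-0.6, 0.8, 0.9]
width: 0.0853
gripper_force: 0.0
```

```bash
python3 - <<'E'
from h2 import *
s=get_state();c=cal('wrist'); im=get_image('wrist'); cv2.imwrite('pics/w1.png',im[...,::-1]); print(s['position'])
p=s['position']; print('tcp axis at z=.059',proj(c,[p[0],p[1],.059]),'expected pin',proj(c,[.501,.346,.059]))
np.savez('w1.npz',**c)
E
```

```text
[0.49914265 0.34383741 0.14352613]
tcp axis at z=.059 [320.76383735 246.12158363] expected pin [317.86731438 243.05025756]
```

View pics/w1.png

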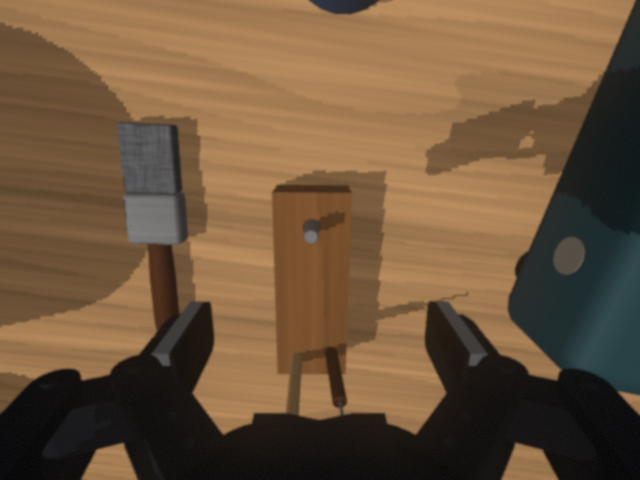

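Wrist view: the loose pin's top is at (311.5,237), standing near the upper end of the block, with the two tools at the lower end. The fingers are clear.

```bash
python3 - <<'E'
from h2 import *
c=dict(np.load('w1.npz')); q=ray(c,311.3,237,.059); s=get_state()
print(q, np.round((q-s['position'])*100,2), s['position'])
E
```

```text
[0.50455689 0.35078329 0.059     ] [ 0.4   0.64 -8.66] [0.50060462 0.34435936 0.14560677]
```

>>> apply_moves(
  steps=[0.2,0.3,-2,0,0.2,0.3,-4,0,0.2,0.3,-5.5,0,0.2,0.3,-5.5,0,0.2,0.3,-5.5,0,0.2,0.3,-5.5,0,0.2,0.3,-5.5,0,0.2,0.3,-5.5,0],
)

```text
clock: 3.32
position: [0.5035, 0.348, 0.0921]
ee_rot: [-0.001, 0.998, 0.065, 0.001]
contact_force: [0.2, -0.4, 0.2]
width: 0.0853
gripper_force: 0.0
```

```bash
python3 - <<'E'
from h2 import *
s=get_state();c=cal('wrist'); im=get_image('wrist'); print(s['position'])
u,v=proj(c,[.503,.348,.059]).astype(int); print(u,v)
o=cv2.resize(im[v-60:v+60,u-80:u+80,::-1],None,fx=5,fy=5,interpolation=cv2.INTER_CUBIC); cv2.imwrite('pics/w2.png',o); print('origin',u-80,v-60)
np.savez('w2.npz',**c)
E
```

```text
[0.50354842 0.34795629 0.09211071]
321 278
origin 241 218
```

View pics/w2.png

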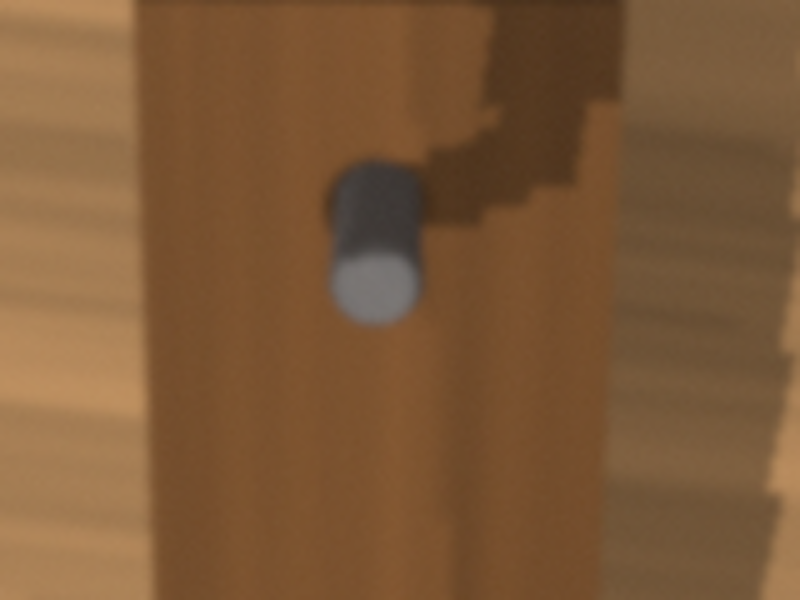

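The pin's top centre is at crop (376,287), full image (316.2,275.4), just left of the expected (321,278).

```bash
python3 - <<'E'
from h2 import *
c=dict(np.load('w2.npz')); q=ray(c,316.2,275.4,.059); s=get_state()
print(q, np.round((q-s['position'])*100,2), s['position'])
E
```

```text
[0.50463863 0.35094368 0.059     ] [ 0.14  0.31 -3.27] [0.50328752 0.34786223 0.09171446]
```

>>> apply_moves(
  steps=[0.1,0.2,-1.5,0,0.1,0.2,-3,0,0.1,0.2,-4.5,0,0.1,0.2,-5.2,0,0.1,0.2,-5.2,0,0.1,0.2,-5.2,0,0.1,0.2,-5.2,0],
)

```text
clock: 3.95
position: [0.5043, 0.3499, 0.0393]
ee_rot: [-0.0, 0.998, 0.065, 0.001]
contact_force: [-0.5, -0.1, 0.6]
width: 0.0854
gripper_force: 0.0
```

>>> apply_moves(
  steps=[0,0,0,0,0,0,0,0,0,0,0,0,0,0,0,0,0,0,0,0,0,0,0,0,0,0,0,0,0,0,0,0],
  jaw=255,
  newtons=30,
)

```text
clock: 4.62
position: [0.5036, 0.3496, 0.0385]
ee_rot: [0.0, 0.998, 0.065, 0.0]
contact_force: [-0.0, 0.1, 1.7]
width: 0.0087
gripper_force: 29.2
```

>>> apply_moves(
  steps=[0,0,0,0,0,0,0,0,0,0,0,0,0,0,0,0,0,0,0,0,0,0,0,0,0,0,0,0,0,0,0,0],
)

```text
clock: 5.28
position: [0.5037, 0.3496, 0.0384]
ee_rot: [-0.0, 0.998, 0.065, 0.0]
contact_force: [-0.3, 0.0, 2.5]
width: 0.0086
gripper_force: 29.3
```

>>> apply_moves(
  steps=[0,0,0.4,0,0,0,0.8,0,0,0,1.2,0,0,0,1.6,0,0,0,2,0,0,0,2.5,0,0,0,3,0,0,0,4,0],
)

```text
clock: 5.95
position: [0.5029, 0.3492, 0.0782]
ee_rot: [0.0, 0.998, 0.065, -0.001]
contact_force: [0.3, -0.2, 0.1]
width: 0.0085
gripper_force: 29.2
```

>>> apply_moves(
  steps=[0,0,2,0,0,0,4,0,0,0,7,0,0,0,10,0,0,0,13,0,0,0,16.5,0,0,0,16.5,0,0,0,16.5,0],
)

```text
clock: 6.62
position: [0.5047, 0.3502, 0.2469]
ee_rot: [-0.001, 0.998, 0.065, 0.003]
contact_force: [-0.1, 0.1, -1.4]
width: 0.0085
gripper_force: 29.2
```

```bash
python3 - <<'E'
from h2 import *
s=get_state();c=cal('wrist'); im=get_image('wrist'); print(s['position'],s['width'],s['gripper_force'])
p=s['position']; t=p-[0,0,.021]; print(proj(c,t),proj(c,t+[0,0,.042]))
cv2.imwrite('pics/w3.png',im[...,::-1])
d=np.array([.4755,.049,.235])-p; print(np.round(d*100,1)); np.savez('w3.npz',**c)
E
```

```text
[0.50472534 0.35019987 0.24691714] 0.008540154451619786 29.22356218099594
[321.78684783 287.91608603] [322.31048583 334.34415712]
[ -2.9 -30.1  -1.2]
```

View pics/w3.png

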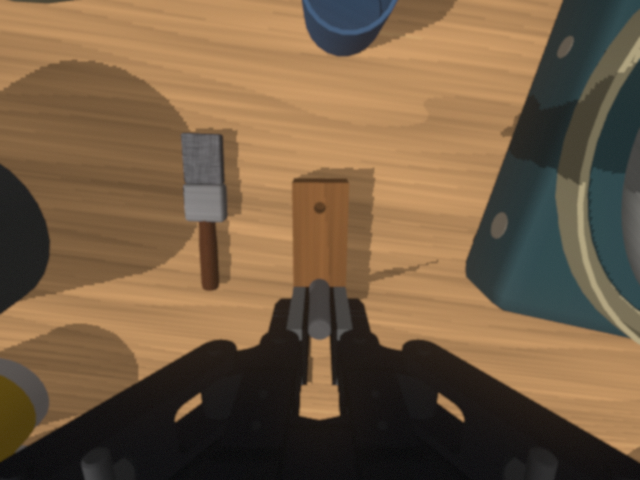

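The pin is held upright: its tip is at about (318,285), against an expected (321.8,288). That is roughly a 2 mm camera offset, which I'll correct for. The block hole is empty at (320,208). Next, over the wheel.

>>> apply_moves(
  steps=[-0.4,-3.8,0,0,-0.8,-7.6,0,0,-1.2,-11.4,0,0,-1.6,-15.2,0,0,-2,-19,0,0,-2.4,-22.8,0,0,-2.8,-26.6,0,0,-2.9,-30.1,0,0],
)

```text
clock: 7.33
position: [0.4722, 0.0467, 0.2418]
ee_rot: [-0.0, 0.998, 0.065, -0.002]
contact_force: [0.5, 0.5, 0.3]
width: 0.0085
gripper_force: 29.3
```

>>> apply_moves(
  steps=[0,0,-0.6,0,0,0,-1.2,0,0,0,-1.2,0,0,0,-1.2,0,0,0,-1.2,0],
)

```text
clock: 7.75
position: [0.4744, 0.0497, 0.2308]
ee_rot: [-0.0, 0.998, 0.066, -0.001]
contact_force: [0.1, -0.8, 0.3]
width: 0.0085
gripper_force: 29.4
```

```bash
python3 - <<'E'
from h2 import *
s=get_state();c=cal('wrist'); im=get_image('wrist'); print(s['position'])
p=s['position']; t=p-[0,0,.021]; print('tip',proj(c,t),'hole',proj(c,[.4755,.049,.165]))
u,v=proj(c,[.4755,.049,.165]).astype(int)
x0,y0=u-120,max(v-130,0); cv2.imwrite('pics/w4.png',cv2.resize(im[y0:y0+180,x0:x0+240,::-1],None,fx=3.33,fy=3.33,interpolation=cv2.INTER_CUBIC)); print(x0,y0)
np.savez('w4.npz',p=p,**c)
E
```

```text
[0.47436137 0.04974838 0.23084134]
tip [321.71162499 287.67349826] hole [322.7223781  254.74104033]
202 124
```

View pics/w4.png

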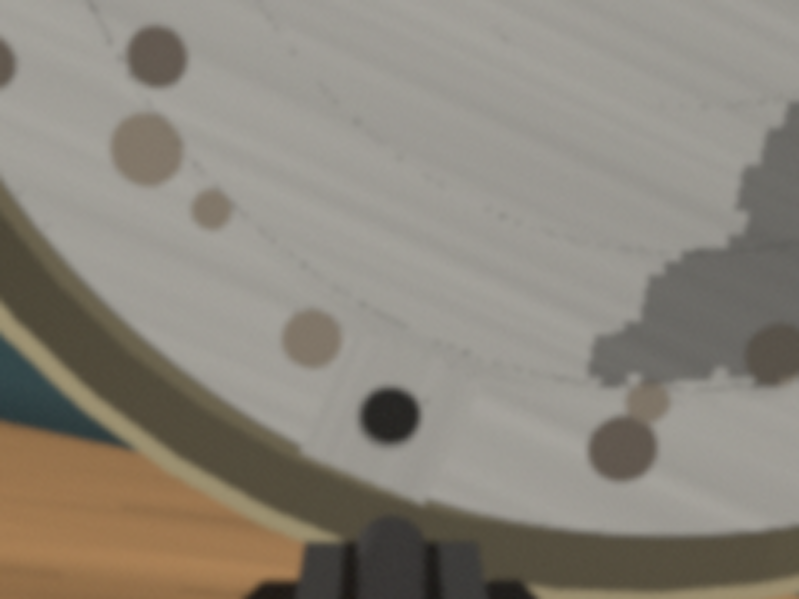

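The hole is the black disc at crop (390,416), full image (319.1,248.9). The pin tip is at about crop (391,535), full image (319.4,284.5).

```bash
python3 - <<'E'
from h2 import *
c=dict(np.load('w4.npz')); p=c['p']; s=get_state()
print(ray(c,319.1,248.9,.165), ray(c,321.2,251.7,.165), 'pos',p, s['position'])
print(np.round((ray(c,321.2,251.7,.165)-p)*100,2), 'z to touch', (.165+.021-s['position'][2])*100)
E
```

```text
[0.47892077 0.05167592 0.165     ] [0.47731443 0.05017828 0.165     ] pos [0.47436137 0.04974838 0.23084134] [0.47453947 0.04970182 0.23109974]
[ 0.3   0.04 -6.58] z to touch -4.509973553949134
```

>>> apply_moves(
  steps=[0.5,0.8,-1,0,0.5,0.8,-2,0,0.5,0.8,-3,0,0.5,0.8,-3.6,0,0.5,0.8,-4.0,0,0.5,0.8,-4.0,0,0.5,0.8,-4.0,0,0.5,0.8,-4.0,0],
)

```text
clock: 8.47
position: [0.4799, 0.0564, 0.1916]
ee_rot: [0.0, 0.998, 0.065, 0.0]
contact_force: [0.3, -0.2, 0.1]
width: 0.0086
gripper_force: 29.4
```

>>> apply_moves(
  steps=[0,0,-0.05,0,0,0,-0.1,0,0,0,-0.1,0,0,0,-0.15,0,0,0,-0.15,0,0,0,-0.2,0,0,0,-0.2,0],
)

```text
clock: 9.05
position: [0.4795, 0.0565, 0.1893]
ee_rot: [0.0, 0.998, 0.065, -0.0]
contact_force: [-0.9, 0.1, -0.1]
width: 0.0088
gripper_force: 29.4
```

>>> apply_moves(
  steps=[0,0,-0.05,0,0,0,-0.05,0,0,0,-0.1,0,0,0,-0.1,0],
)

```text
clock: 9.38
position: [0.4795, 0.0565, 0.1882]
ee_rot: [0.0, 0.998, 0.065, -0.0]
contact_force: [-0.7, 0.4, 0.0]
width: 0.0084
gripper_force: 29.4
```

>>> apply_moves(
  steps=[0,0,-0.05,0,0,0,-0.05,0,0,0,-0.1,0,0,0,-0.1,0],
)

```text
clock: 9.72
position: [0.4795, 0.0565, 0.1872]
ee_rot: [0.0, 0.998, 0.065, -0.0]
contact_force: [-0.1, -0.4, -0.1]
width: 0.0084
gripper_force: 29.4
```

>>> apply_moves(
  steps=[0,0,-0.05,0,0,0,-0.05,0,0,0,-0.05,0],
)

```text
clock: 9.97
position: [0.4795, 0.0565, 0.1868]
ee_rot: [0.0, 0.998, 0.065, -0.0]
contact_force: [0.4, -0.2, -0.2]
width: 0.0086
gripper_force: 29.4
```

>>> apply_moves(
  steps=[0,0,-0.05,0,0,0,-0.05,0,0,0,-0.05,0],
)

```text
clock: 10.22
position: [0.4797, 0.0565, 0.1865]
ee_rot: [0.0, 0.998, 0.065, 0.0]
contact_force: [-0.9, 0.4, 0.5]
width: 0.0085
gripper_force: 29.4
```

>>> apply_moves(
  steps=[0,0,-0.03,0,0,0,-0.03,0,0,0,-0.03,0],
)

```text
clock: 10.47
position: [0.4797, 0.0565, 0.1864]
ee_rot: [0.0, 0.998, 0.065, 0.0]
contact_force: [0.0, -0.9, 3.1]
width: 0.0086
gripper_force: 29.5
```

>>> apply_moves(
  steps=[0,0,-0.03,0,0,0,-0.03,0,0,0,-0.03,0],
)

```text
clock: 10.72
position: [0.4798, 0.0565, 0.1863]
ee_rot: [0.0, 0.998, 0.065, 0.0]
contact_force: [-0.3, 0.9, 4.8]
width: 0.0084
gripper_force: 29.7
```

>>> apply_moves(
  steps=[0,0,-0.01,0,0,0,-0.02,0,-0.02,-0.1,-0.02,0,-0.05,-0.2,-0.02,0,-0.08,-0.3,-0.02,0,-0.11,-0.4,-0.02,0],
)

```text
clock: 11.22
position: [0.4793, 0.0535, 0.1861]
ee_rot: [-0.001, 0.998, 0.065, 0.001]
contact_force: [1.1, 1.8, 4.8]
width: 0.0084
gripper_force: 29.8
```

>>> apply_moves(
  steps=[-0.03,-0.1,0,0,-0.05,-0.15,0,0,-0.06,-0.2,0,0,-0.06,-0.2,0,0],
)

```text
clock: 11.55
position: [0.4772, 0.05, 0.1848]
ee_rot: [0.0, 0.998, 0.065, -0.001]
contact_force: [0.5, -0.5, -0.4]
width: 0.0085
gripper_force: 29.3
```

The force fell to zero and the tip is sinking, so it's at the hole. Lowering gently.

>>> apply_moves(
  steps=[0,0,-0.05,0,0,0,-0.1,0,0,0,-0.15,0,0,0,-0.15,0],
)

```text
clock: 11.88
position: [0.4777, 0.0505, 0.1838]
ee_rot: [0.0, 0.998, 0.065, -0.0]
contact_force: [-0.1, 0.3, -0.4]
width: 0.0086
gripper_force: 29.3
```

>>> apply_moves(
  steps=[0,0,-0.05,0,0,0,-0.1,0,0,0,-0.15,0,0,0,-0.15,0],
)

```text
clock: 12.22
position: [0.4778, 0.0506, 0.1824]
ee_rot: [0.0, 0.998, 0.065, -0.0]
contact_force: [-0.4, -0.1, -0.6]
width: 0.0086
gripper_force: 29.3
```

>>> apply_moves(
  steps=[0,0,-0.1,0,0,0,-0.2,0,0,0,-0.3,0,0,0,-0.3,0],
)

```text
clock: 12.55
position: [0.4777, 0.0505, 0.1793]
ee_rot: [0.0, 0.998, 0.065, -0.0]
contact_force: [-0.7, 0.3, -0.0]
width: 0.0086
gripper_force: 29.3
```

>>> apply_moves(
  steps=[0,0,-0.1,0,0,0,-0.2,0,0,0,-0.3,0,0,0,-0.3,0],
)

```text
clock: 12.88
position: [0.4777, 0.0505, 0.1763]
ee_rot: [0.0, 0.998, 0.065, -0.0]
contact_force: [-0.7, -0.4, 0.3]
width: 0.0084
gripper_force: 29.3
```

>>> apply_moves(
  steps=[0,0,-0.1,0,0,0,-0.2,0,0,0,-0.3,0,0,0,-0.3,0],
)

```text
clock: 13.22
position: [0.4777, 0.0505, 0.1733]
ee_rot: [0.0, 0.998, 0.065, -0.0]
contact_force: [-0.1, 0.0, 0.0]
width: 0.0082
gripper_force: 29.3
```

>>> apply_moves(
  steps=[0,0,-0.05,0,0,0,-0.1,0,0,0,-0.15,0,0,0,-0.2,0,0,0,-0.2,0],
)

```text
clock: 13.63
position: [0.4778, 0.0506, 0.1714]
ee_rot: [0.0, 0.998, 0.065, -0.0]
contact_force: [-0.6, 0.4, 0.5]
width: 0.0085
gripper_force: 29.3
```

>>> apply_moves(
  steps=[0,0,-0.05,0,0,0,-0.1,0,0,0,-0.1,0],
)

```text
clock: 13.88
position: [0.4779, 0.0505, 0.1705]
ee_rot: [0.0, 0.998, 0.065, 0.0]
contact_force: [0.3, -0.3, -0.0]
width: 0.0083
gripper_force: 29.3
```

>>> apply_moves(
  steps=[0,0,-0.05,0,0,0,-0.05,0,0,0,-0.05,0],
)

```text
clock: 14.13
position: [0.478, 0.0506, 0.1704]
ee_rot: [0.0, 0.998, 0.065, 0.0]
contact_force: [-0.3, 0.2, 3.1]
width: 0.0089
gripper_force: 29.6
```

>>> apply_moves(
  steps=[0,0,-0.03,0,0,0,-0.03,0,0,0,-0.03,0],
)

```text
clock: 14.38
position: [0.4781, 0.0506, 0.1703]
ee_rot: [0.0, 0.998, 0.065, 0.0]
contact_force: [-0.2, -0.3, 5.8]
width: 0.0088
gripper_force: 29.8
```

Bottomed out at exactly 16 mm depth with about 5 N. Releasing.

>>> apply_moves(
  steps=[0,0,0.03,0,0,0,0.03,0,0,0,0.03,0,0,0,0.03,0,0,0,0.03,0,0,0,0.03,0],
  jaw=150,
)

```text
clock: 14.88
position: [0.4778, 0.0505, 0.1699]
ee_rot: [0.0, 0.998, 0.065, -0.0]
contact_force: [0.8, -0.6, 0.5]
width: 0.0351
gripper_force: 0.0
```

>>> apply_moves(
  steps=[0,0,0.5,0,0,0,1.5,0,0,0,3,0,0,0,5,0,0,0,7,0,0,0,9,0,0,0,9,0,0,0,9,0],
)

```text
clock: 15.55
position: [0.4787, 0.0505, 0.2618]
ee_rot: [0.0, 0.998, 0.065, 0.002]
contact_force: [-0.3, -0.1, -0.1]
width: 0.0353
gripper_force: 0.0
```

```bash
python3 - <<'E'
from h2 import *
s=get_state();c=cal('wrist'); im=get_image('wrist'); print(s['clock'],s['position'])
print(proj(c,[.4778,.0505,.191]),proj(c,[.4778,.0505,.165]))
cv2.imwrite('pics/w5.png',im[...,::-1])
E
```

```text
15.55 [0.47872498 0.05051412 0.26175188]
[320.91751692 255.49392758] [320.71404638 242.85732103]
```

View pics/w5.png

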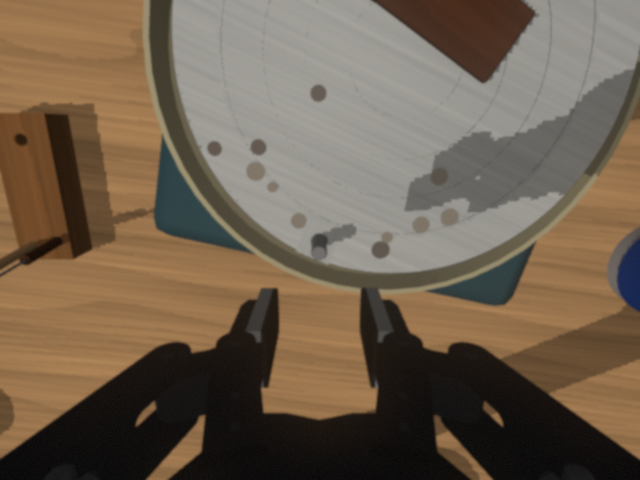

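The pin stands upright in its hole: top at (319,252), base at (319,240), with the usual calibration offset. It is released, the gripper is clear, and the rib is undisturbed.

```bash
python3 -c "
from rig import *
print(sign_off())"
```

```text
the job is handed in; nothing more can be done
None
```

The bat pin is fully home in the wheel head (it bottomed at 16 mm with about 5 N), upright and released; the rib is undisturbed, and the job was handed in at about 16 s, with no verdict returned.

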